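# Level the rocking laboratory balance and release its transport lock

### The job

The balance has just been put back on the bench and it rocks: turn its two black levelling screws at the front until it stands firmly on all four feet with the bubble of its round level inside the ring. Only then release the transport lock at its right rear: pull the sprung red knob up, turn it clockwise to the next notch and let it drop in there, so that the weighing pan comes up free. Do not shove the balance about or upset the things round it.

Things in the scene. Friction and masses are not known exactly. Their poses are not given: they have to be found in the camera images.
- balance: top-loading laboratory balance, 4.5 kg, loose on the bench: dark base plate 250 mm deep x 256 wide (top 42 mm up); in its middle a light grey cover (to 80 mm) and front console (to 82 mm), at most 114 mm wide; steel pan 115 mm across at (0.030, 0), to 93 mm. Origin: middle of the underside at bench level; +x front to rear, +y to its left, z up. Level when z is upright within 0.0035 rad
- screw_left (a joint): front left levelling screw, angle in rad, positive clockwise seen from above, which screws the foot out and lifts that corner: 8 mm per turn (1.27 mm per rad); range -4 to 4; stays where left, turns at 0.06 N m. Equal readings of the two screws = equal projection. Level comes when both read the same, at a value between -0.8 and 1.2 that differs from start to start (rear feet): go by bubble or tilt
- screw_right (a joint): front right levelling screw, same meaning as screw_left
- screw_left_grip (a point): grip point on the axis of the black knurled round head of the front left levelling screw, balance-frame (-0.090, +0.105, about +0.063) m; head 34 mm across, its straight grip band reaching from 10 mm below this point to 10 mm above, white index mark on top. The head keeps its height while the base moves up or down; the base plate lies about 21 mm below this point
- screw_right_grip (a point): grip point on the axis of the black knurled round head of the front right levelling screw, balance-frame (-0.090, -0.105, about +0.063) m; head 34 mm across, its straight grip band reaching from 10 mm below this point to 10 mm above, white index mark on top. The head keeps its height while the base moves up or down; the base plate lies about 21 mm below this point
- vial (a point): centre of the glass of the round bubble level at the left rear of the base, balance-frame (+0.078, +0.098, +0.054) m: dark cup 40 mm across, yellow-green glass 32 mm across, black target ring of 13 mm diameter in its middle
- bubble (a point): middle of the pale bubble, 8.4 mm across, in that level. It drifts to the high side, 7 mm off the vial's centre for every 0.01 rad of tilt, at most 8.5 mm, and takes about a second to settle; within 2 mm of the centre it lies inside the ring
- foot_front_left: rubber foot, a disc 25 mm across and 9 mm thick, origin at the centre of its sole; at balance-frame (-0.090, +0.105) m; on the left screw; the weight lies forward, so both front feet always bear
- foot_front_right: rubber foot, a disc 25 mm across and 9 mm thick, origin at the centre of its sole; at balance-frame (-0.090, -0.105) m; on the right screw, always bearing
- foot_rear_left: rubber foot, a disc 25 mm across and 9 mm thick, origin at the centre of its sole; at balance-frame (+0.095, +0.105) m; fixed rear foot, as high as the other rear foot; while the screws are out of step one of the two hangs in the air
- foot_rear_right: rubber foot, a disc 25 mm across and 9 mm thick, origin at the centre of its sole; at balance-frame (+0.095, -0.105) m; fixed rear foot, as high as the other rear foot; while the screws are out of step one of the two hangs in the air
- lock_grip (a point): grip point on the axis of the transport lock's red round knob at the right rear, balance-frame (+0.078, -0.098, +0.104) m while locked. Knob 28 mm across, grip band from 8.5 mm below this point to 10 mm above; white bar on top along its cross-pin. Below it the cross-pin sits in a slotted aluminium collar 28 mm across, top 88 mm up
- lock_pull (a joint): how far the red knob is pulled up, in m: 0 locked (cross-pin in the deep slot, pin holding the pan's tongue down). Sprung downward: about 4.5 N at 0, 6.5 N at 0.010. The cross-pin clears the collar at 0.010; upper stop at 0.015; resting in the shallow released notch it stands at 0.007
- lock_turn (a joint): turning angle of the red knob in rad, clockwise from above positive: 0 in the deep slot (locked), 1.05 (60 degrees) at the shallow released notch; stops at -0.12 and 1.17. It turns only while pulled up to 0.010 or more
- pan (a joint): height of the weighing pan in m: 0 while the lock holds it down, about 0.003 when it floats free on its spring
- buffer_bottle: clear bottle with a blue cap, 60 mm across, 128 mm tall, standing loose to the right of the balance; origin under its centre

How it is judged:
On the way, in this order (a step that is already met when the one before it is completed fails the run):
1. the balance stands level on all four loaded feet, with the hand off it and the lock still in (angle between balance's own z axis and vertical below 0.0035 rad and contact force between each of foot_front_left, foot_front_right, foot_rear_left, foot_rear_right and anything else above 2 N and contact force between the fingers and balance below 0.1 N and value of joint lock_pull below 0.002 m), for 0.5 s.
2. the lock knob rests in the released notch and the pan has come up (value of joint lock_pull between 0.0055 and 0.0085 m and value of joint lock_turn between 0.88 and 1.2 rad and value of joint pan above 0.002 m), for 0.2 s.
At the end, for the whole second after the job is handed in: the base is upright within 0.0035 rad (bubble inside the ring), each of the four feet carries more than 2 N, the red knob rests in the released notch (pulled 5.5 to 8.5 mm, turned 0.88 to 1.2 rad), the pan stands more than 2 mm up, the balance is at rest (all of step 2 and angle between balance's own z axis and vertical below 0.0035 rad and contact force between each of foot_front_left, foot_front_right, foot_rear_left, foot_rear_right and anything else above 2 N and linear speed of balance below 0.01 m/s); the robot touches nothing.
It fails at once if the balance is shoved more than 40 mm (distance of balance from where it was at the start of the episode above 0.04 m).
It fails at once if the bottle beside it is moved more than 30 mm (distance of buffer_bottle from where it was at the start of the episode above 0.03 m).
It also fails if it takes over 64 s, if anything falls off the work surface, if the arm or the gripper's body presses on something with over 40 N, if the wrist force passes 120 N, or if a joint passes its speed limit or range.

### The arm

A 6-joint arm with a two-finger parallel gripper is mounted at the origin on a cart in front of the work surface, level with it; the furniture and walls round the work are solid. World frame = base frame: x ahead of the robot, y to its left, z up, the work surface at z = 0. Lengths are in m, angles in rad, forces in N, time in s.
With the tool pointing down it reaches from about 0.3 to 1 m from the base axis. Payload 5.1 kg.
Tool frame: the origin (TCP) lies between the finger pads; the fingertips stand 17 mm ahead of it and the grasp point (between the pads) lies 2 mm behind it; z points along the fingers, y is the line along which they close (so a half turn about z gives the same grasp; the last joint's range is limited). The gripper opens to 95 mm and grips with 3 to 60 N. Pads are 20 mm wide; open, the fingers measure 119 mm over their backs; the gripper's body (75 mm by 180 mm) begins 59 mm behind the grasp point.
Start: joints at [-1.191, 0.124, 1.65, -0, 1.367, -0.083], TCP at [0.29, -0.582, 0.232] pointing down, gripper open.
Joint ranges: [-2.61, 2.61], [-1.02, 2.33], [0.03, 2.71], [-1.35, 4.49], [0.32, 2.68], [-2.91, 2.91]. Speed limits (rad/s): [2.57, 2.57, 3.14, 3.14, 3.14, 3.14].

### API

Orientations are given as a unit quaternion [x, y, z, w].
In Python, from bench import arm, viewer, ticket gives the robot as it stands (arm), with the cameras (viewer) and the job (ticket).
- The arm moves only by the shell command python3 nudge.py 'ROWS' [OPENING] [FORCE]. ROWS is rows parted by semicolons, their numbers by spaces, 1 to 10 of them, each of 6 numbers: dx, dy, dz in m, then a rotation vector rx, ry, rz in rad; each row shifts and turns the commanded pose from where the row before left it, along the tool's axes as they then stand; what a row does not reach is not made up. A row lasts 1/12 s, in which the tool goes at most 0.0417 m and 0.125 rad, less where a joint would pass 70% of its speed; a pose out of reach is approached as far as the arm can. OPENING is the finger opening in m, set as the command begins (- or left out keeps the last). The fingers move at their own pace and stop on an object; FORCE is the grip in N (left out, the last holds). Time passes only in rows, so rows that do not move let the fingers close. It prints the time, the measured TCP pose, the force, the opening and the grip force at its end.
- arm.get_obs(): the state, without advancing time (a new reading comes with each control period).
- viewer.get_image(name): name is "scene" or "side" or "wrist"; returns the picture (384x512x3 uint8, red, green, blue); there is no depth.
- viewer.camera_info(name): a dict with "fx", "fy", "cx", "cy" (pixels), "pose" (4x4, takes a point from camera to world coordinates); the wrist camera has in their place "hand_eye" (4x4, takes a point from camera to tool coordinates, whose origin is the TCP and whose axes are the flange's). Camera axes: x right, y down, z forward; pixel columns grow to the right and rows downward; lengths in m; the calibration is good to about 2 mm. A picture is of the moment at which its call begins: read the wrist's pose just before it. camera_info takes no time and is no camera call.
- ticket.job_done(): hands the job in; it is judged then, once.
The state is a dict: "time": time; "joint_positions": joint angles; "joint_velocities": joint speeds; "joint_torque": joint torques, N m; "tool_pos": TCP position; "orientation": TCP orientation; "force": force on the tool from outside, world axes, zero at the start; "moment": the same for the moment, N m; "grip_width": finger opening in m; "grasp_force": force on a finger pad.
Only numpy, scipy, OpenCV 4.12 (cv2) and the standard library are available. Lean on these libraries where they do the work, as an engineer would, in place of code of your own. Each camera call takes 0.05 s, during which the arm holds its last target. There are 200 camera calls.

## Working session

There is one attempt and no reset: what is moved stays moved. The work goes in short steps, Python scripts to look and compute and a shell command to move; the robot and the scene stay as the last step left them, time stands still between calls to the robot, and variables do not carry over. Pictures are saved under pics/ and viewed, at most 10 in all, crops included, and the job is handed in when it is done.

```bash
ls; mkdir -p pics; python3 - <<'E'
from bench import arm, viewer, ticket
import cv2,numpy as np
o=arm.get_obs();print({k:np.round(v,3).tolist() for k,v in o.items()})
a=[]
for n in("scene","side","wrist"):
    i=viewer.get_image(n);cv2.imwrite(f'pics/{n}0.png',i[:,:,::-1]);
    c=viewer.camera_info(n);print(n,{k:np.round(v,4).tolist() for k,v in c.items()})
    a.append(i)
cv2.imwrite('pics/all0.png',cv2.resize(np.hstack(a[:2])[:,:,::-1],(800,300),interpolation=cv2.INTER_AREA))
E
```

```text
bench.py
nudge.py
pics
{'time': 0.0, 'joint_positions': [-1.191, 0.124, 1.652, -0.0, 1.367, -0.083], 'joint_velocities': [0.001, 0.002, -0.0, 0.0, 0.001, 0.002], 'joint_torque': [-0.002, -41.761, -35.994, 0.077, 0.049, -0.0], 'tool_pos': [0.29, -0.581, 0.23], 'orientation': [0.973, 0.229, -0.0, -0.001], 'force': [0.606, -0.837, 0.405], 'moment': [0.05, 0.009, -0.041], 'grasp_force': 0.0, 'grip_width': 0.095}
scene {'fx': 493.8086, 'fy': 493.8086, 'cx': 251.9809, 'cy': 190.6973, 'pose': [[-0.542, -0.3525, 0.7629, -0.4709], [-0.84, 0.2554, -0.4788, 0.6694], [-0.026, -0.9003, -0.4345, 0.6995], [0.0, 0.0, 0.0, 1.0]]}
side {'fx': 356.4513, 'fy': 356.4513, 'cx': 256.4532, 'cy': 198.1803, 'pose': [[0.9997, 0.0002, -0.0256, 0.6038], [0.0201, -0.6303, 0.7761, -0.7639], [-0.016, -0.7763, -0.6301, 0.6843], [0.0, 0.0, 0.0, 1.0]]}
wrist {'fx': 270.9936, 'fy': 270.9936, 'cx': 260.6249, 'cy': 190.3756, 'hand_eye': [[-0.0008, -0.9657, -0.2596, 0.0717], [1.0, -0.0007, -0.0002, 0.0001], [0.0, -0.2596, 0.9657, -0.152], [0.0, 0.0, 0.0, 1.0]]}
```

View pics/scene0.png

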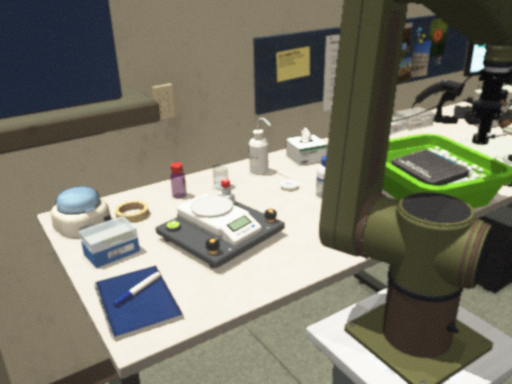

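View pics/side0.png

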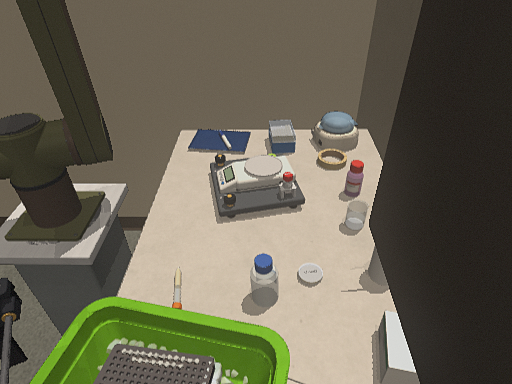

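The scene view shows the balance with its console towards the robot: screw heads near (213,246) and (270,214), vial (173,225), red knob (226,184). In the side view the heads are near (220,158) and (229,200), the knob (288,177) and the bottle (264,275).

```bash
cat > h.py <<'E'
from bench import arm, viewer, ticket
import cv2,numpy as np
from scipy.spatial.transform import Rotation as R
P={'sl':(-.09,.105),'sr':(-.09,-.105),'vial':(.078,.098),'lock':(.078,-.098)}
def tcp():
    o=arm.get_obs();T=np.eye(4);T[:3,:3]=R.from_quat(o['orientation']).as_matrix();T[:3,3]=o['tool_pos'];return T
def cam(n):
    c=viewer.camera_info(n);return c,(tcp()@c['hand_eye'] if n=='wrist' else c['pose'])
def ray(c,M,u,v,z):
    d=M[:3,:3]@[(u-c['cx'])/c['fx'],(v-c['cy'])/c['fy'],1];return (M[:3,3]+d*(z-M[2,3])/d[2])[:2]
def proj(c,M,p):
    q=np.linalg.inv(M)@np.r_[p,1];return np.array([c['fx']*q[0]/q[2]+c['cx'],c['fy']*q[1]/q[2]+c['cy']])
def fit(B,W):
    B=np.array(B);W=np.array(W);b=B-B.mean(0);w=W-W.mean(0)
    a=np.arctan2((b[:,0]*w[:,1]-b[:,1]*w[:,0]).sum(),(b*w).sum());r=np.array([[np.cos(a),-np.sin(a)],[np.sin(a),np.cos(a)]])
    t=W.mean(0)-r@B.mean(0);return a,t,np.linalg.norm(W-(B@r.T+t),axis=1)
def delta(x,y,z,yaw):
    """tool-frame shift and z-rotation to reach pointing-down pose; yaw = world angle of tool x"""
    T=tcp();d=T[:3,:3].T@(np.array([x,y,z])-T[:3,3])
    c,s=np.cos(yaw),np.sin(yaw);G=np.array([[c,s,0],[s,-c,0],[0,0,-1]])
    return d.round(4),R.from_matrix(T[:3,:3].T@G).as_rotvec().round(4)
E
python3 - <<'E'
from h import *
for n,pts in {'scene':{'sl':(213,243,.07),'sr':(270,214,.07),'vial':(173,225,.054),'lock':(226,184,.112)},'side':{'sl':(220,157,.07),'sr':(229,199,.07),'lock':(288,176,.112)}}.items():
    c,M=cam(n);k=list(pts);W=[ray(c,M,*pts[q]) for q in k]
    print(n,np.round(W,3).tolist(),fit([P[q] for q in k],W))
c,M=cam('side');print(ray(c,M,264,262,.128),ray(c,M,264,295,.0))
T=tcp();print(T.round(3))
E
```

```text
scene [[0.446, 0.21], [0.486, 0.014], [0.61, 0.241], [0.64, 0.058]] (np.float64(0.20541789067300514), array([0.55132715, 0.1319819 ]), array([0.00778173, 0.00360297, 0.00317773, 0.00931644]))
side [[0.458, 0.202], [0.504, -0.011], [0.665, 0.038]] (np.float64(0.21960261780685225), array([0.56842822, 0.11539901]), array([0.00325417, 0.00429575, 0.00116072]))
[ 0.60053915 -0.2841596 ] [ 0.6001553  -0.27164611]
[[ 0.895  0.446 -0.001  0.29 ]
 [ 0.446 -0.895  0.001 -0.581]
 [ 0.    -0.002 -1.     0.231]
 [ 0.     0.     0.     1.   ]]
```

```bash
python3 -c "
from h import *
print(delta(.56,.12,.29,.46),delta(.56,.12,.29,.21))"
```

```text
(array([ 0.5547, -0.507 , -0.0584]), array([-0.0016, -0.0001,  0.0028])) (array([ 0.5547, -0.507 , -0.0584]), array([-1.600e-03,  1.000e-04,  2.528e-01]))
```

```bash
r="0.0277 -0.0253 -0.003 0 0 0"; python3 nudge.py '0.0277 -0.0253 -0.006 0 0 0;0.0277 -0.0253 -0.006 0 0 0;0.0277 -0.0253 -0.006 0 0 0;0.0277 -0.0253 -0.006 0 0 0;0.0277 -0.0253 -0.006 0 0 0;0.0277 -0.0253 -0.006 0 0 0;0.0277 -0.0253 -0.006 0 0 0;0.0277 -0.0253 -0.006 0 0 0;0.0277 -0.0253 -0.006 0 0 0;0.0277 -0.0253 -0.006 0 0 0' 0.05 10
python3 nudge.py '0.0277 -0.0253 0 0 0 0;0.0277 -0.0253 0 0 0 0;0.0277 -0.0253 0 0 0 0;0.0277 -0.0253 0 0 0 0;0.0277 -0.0253 0 0 0 0;0.0277 -0.0253 0 0 0 0;0.0277 -0.0253 0 0 0 0;0.0277 -0.0253 0 0 0.083 0;0.0277 -0.0253 0 0 0 0.125;0.0277 -0.0253 0 0 0 0.125'
python3 -c "
from h import *
print(delta(.56,.12,.29,.21))"
```

```text
time: 0.98
tool_pos: [0.4251, -0.2297, 0.2917]
orientation: [0.973, 0.229, -0.0, -0.0]
force: [0.1, -0.5, -0.0]
grip_width: 0.0504
grasp_force: 0.0
time: 1.82
tool_pos: [0.5624, 0.1162, 0.296]
orientation: [0.993, 0.107, 0.039, -0.014]
force: [0.7, -0.9, 0.1]
grip_width: 0.05
grasp_force: 0.0
(array([-0.002 , -0.0041,  0.0059]), array([-0.0207, -0.0798,  0.0044]))
```

I mistyped one rotation row, which left a small tilt; this corrects it.

```bash
python3 nudge.py '0 0 0 -0.0207 -0.0798 0.0044;0 0 0 0 0 0;0 0 0 0 0 0'
python3 - <<'E'
from h import *
print(delta(.56,.12,.29,.21))
c,M=cam('wrist');i=viewer.get_image('wrist');cv2.imwrite('pics/w1.png',i[:,:,::-1])
np.save('w1M.npy',M)
E
```

```text
time: 2.07
tool_pos: [0.5633, 0.115, 0.2955]
orientation: [0.994, 0.108, 0.0, 0.0]
force: [-0.4, -0.1, -0.1]
grip_width: 0.0503
grasp_force: 0.0
(array([-0.0021, -0.0056,  0.0055]), array([ 0.0003, -0.0001,  0.0072]))
```

View pics/w1.png

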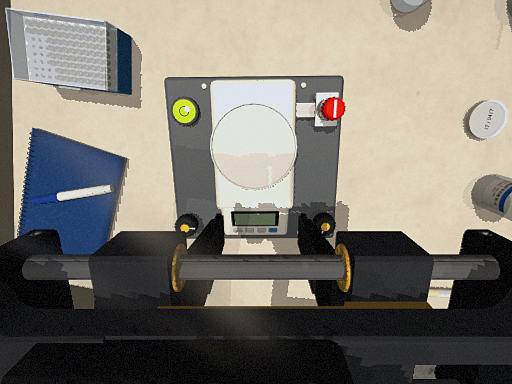

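Seen from above: vial at about (185,111), red knob (333,108), screw heads at (186,227) and (325,226).

```bash
cat >> h.py <<'E'
def blob(m,near=None):
    n,l,s,ce=cv2.connectedComponentsWithStats(m.astype(np.uint8));k=1+np.argmax(s[1:,4]);ys,xs=np.nonzero(l==k)
    (x,y),r=cv2.minEnclosingCircle(np.c_[xs,ys].astype(np.float32));return np.array([x,y]),r,s[k]
def green(i): h=cv2.cvtColor(i,cv2.COLOR_RGB2HSV);return cv2.inRange(h,(25,120,80),(50,255,255))>0
def red(i): h=cv2.cvtColor(i,cv2.COLOR_RGB2HSV);return ((h[:,:,0]<6)|(h[:,:,0]>174))&(h[:,:,1]>170)&(h[:,:,2]>90)
E
python3 - <<'E'
from h import *
i=cv2.imread('pics/w1.png')[:,:,::-1].copy();M=np.load('w1M.npy');c=viewer.camera_info('wrist')
g=blob(green(i));r=blob(red(i));print(g,r)
W=[ray(c,M,*g[0],.054),ray(c,M,*r[0],.112),ray(c,M,186,227,.073),ray(c,M,325,226,.073)]
print(np.round(W,4),fit([P[k] for k in('vial','lock','sl','sr')],W))
t=[cv2.resize(i[y-20:y+20,x-20:x+20],(400,400),interpolation=cv2.INTER_CUBIC) for x,y in((185,111),(333,108),(186,227),(325,226))]
cv2.imwrite('pics/c1.png',cv2.resize(np.vstack([np.hstack(t[:2]),np.hstack(t[2:])]),(600,600))[:,:,::-1])
E
```

```text
(array([183.6111145 , 110.72222137]), 12.101778030395508, array([173,  99,  23,  24, 395], dtype=int32)) (array([332.8885498 , 107.93373871]), 12.066876411437988, array([321,  97,  24,  24, 333], dtype=int32))
[[0.6193 0.2368]
 [0.6625 0.0488]
 [0.4563 0.2045]
 [0.5022 0.0034]] (np.float64(0.22930564535191061), array([0.56594656, 0.12473389]), array([0.001148  , 0.00238735, 0.00277026, 0.0013751 ]))
```

View pics/c1.png

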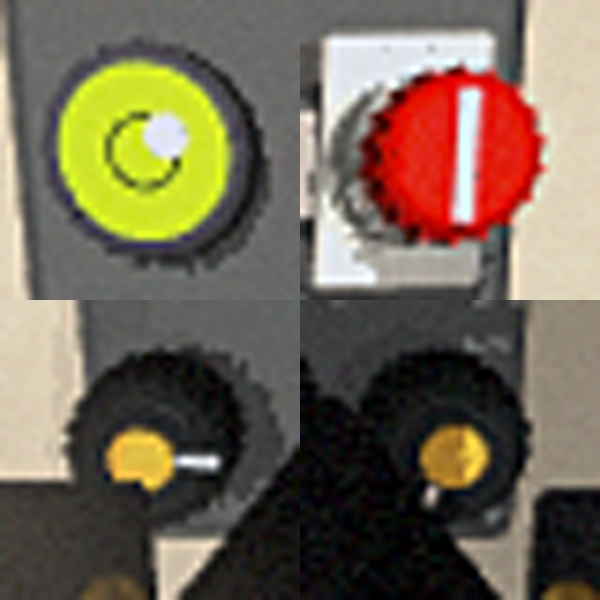

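The bubble sits about 4.0 mm right and 3.1 mm rearward of the ring centre. So the right side is 0.0058 rad high and the rear is 0.0044 rad high. The rear left foot bears, so I expect left +0.64 rad and right -0.32 rad.

```bash
cat >> h.py <<'E'
A,t0=.229,np.array([.566,.1247])
def bw(k):
    p=P[k];return np.array([np.cos(A)*p[0]-np.sin(A)*p[1],np.sin(A)*p[0]+np.cos(A)*p[1]])+t0
E
python3 -c "
from h import *
print(bw('sl'),bw('sr'),bw('lock'),arm.get_obs()['joint_positions'])
print(delta(*bw('sl'),.065,.229))"
```

```text
[0.45451416 0.20652852] [0.50218494 0.00201081] [0.66421009 0.04696469] [ 1.07044487e-01 -7.51549699e-02  1.74614298e+00 -2.22422179e-04
  1.47009231e+00  1.46179445e+00]
(array([-0.0863, -0.1134,  0.2306]), array([ 0.0003, -0.0005, -0.0129]))
```

```bash
python3 nudge.py '-0.0173 -0.0227 0.026 0 0 -0.0129;-0.0173 -0.0227 0.026 0 0 0;-0.0173 -0.0227 0.026 0 0 0;-0.0173 -0.0227 0.026 0 0 0;-0.0173 -0.0227 0.026 0 0 0;0 0 0.03 0 0 0;0 0 0 0 0 0;0 0 0 0 0 0' 0.05 20
python3 - <<'E'
from h import *
print(delta(*bw('sl'),.065,.229))
c,M=cam('wrist');i=viewer.get_image('wrist');cv2.imwrite('pics/w2.png',i[:,:,::-1])
h=cv2.cvtColor(i,cv2.COLOR_RGB2HSV);y=cv2.inRange(h,(12,130,110),(24,255,255))
n,l,s,ce=cv2.connectedComponentsWithStats(y)
print([(ce[k].round(1).tolist(),s[k].tolist(),ray(c,M,*ce[k],.076).round(4).tolist()) for k in range(1,n) if s[k,4]>40])
print(proj(c,M,[*bw('sl'),.073]))
E
```

```text
time: 2.78
tool_pos: [0.4522, 0.2045, 0.1351]
orientation: [0.994, 0.114, -0.001, 0.001]
force: [-0.1, 0.1, 0.6]
grip_width: 0.0499
grasp_force: 0.0
(array([ 0.0029, -0.0015,  0.0701]), array([ 0.0008,  0.002 , -0.0014]))
[([257.6, 203.5], [250, 196, 16, 16, 198], [0.4553, 0.2074]), ([506.5, 203.8], [501, 196, 11, 16, 122], [0.5008, 0.009]), ([346.8, 268.3], [342, 245, 9, 46, 170], [0.4148, 0.1181]), ([173.7, 275.4], [172, 257, 6, 35, 103], [0.374, 0.2646])]
[258.40379771 203.56659718]
```

View pics/w2.png

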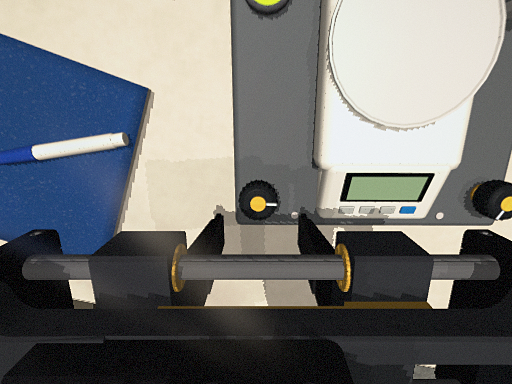

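The left head is at (258,204), which is where the fitted pose predicts it. Descending, gripping and turning +0.64 rad.

```bash
python3 nudge.py '0.003 -0.002 0.014 0 0 0;0 0 0.014 0 0 0;0 0 0.014 0 0 0;0 0 0.014 0 0 0;0 0 0.014 0 0 0;0 0 0 0 0 0;0 0 0 0 0 0'
python3 nudge.py '0 0 0 0 0 0;0 0 0 0 0 0;0 0 0 0 0 0;0 0 0 0 0 0;0 0 0 0 0 0' 0.028 20
python3 nudge.py '0 0 0 0 0 0.08;0 0 0 0 0 0.08;0 0 0 0 0 0.08;0 0 0 0 0 0.08;0 0 0 0 0 0.08;0 0 0 0 0 0.08;0 0 0 0 0 0.08;0 0 0 0 0 0.08;0 0 0 0 0 0;0 0 0 0 0 0'
python3 -c "
from h import *
print(delta(*bw('sl'),.065,.229),arm.get_obs()['moment'])"
```

```text
time: 3.42
tool_pos: [0.4577, 0.2079, 0.068]
orientation: [0.994, 0.113, 0.002, -0.0]
force: [-1.4, 0.4, 0.2]
grip_width: 0.0502
grasp_force: 0.0
time: 3.83
tool_pos: [0.4572, 0.2082, 0.0675]
orientation: [0.993, 0.114, 0.002, 0.0]
force: [1.2, -2.3, 3.7]
grip_width: 0.0336
grasp_force: 20.0
time: 4.67
tool_pos: [0.4572, 0.207, 0.0673]
orientation: [0.979, -0.204, 0.002, 0.001]
force: [1.0, -7.4, 5.1]
grip_width: 0.0337
grasp_force: 20.0
(array([-0.0023,  0.0015,  0.0023]), array([ 0.0032, -0.0034, -0.6399])) [-1.25497586 -0.19696317 -0.08055908]
```

```bash
python3 nudge.py '0 0 0 0 0 0;0 0 0 0 0 0;0 0 -0.02 0 0 0;0 0 -0.03 0 0 0;0 0 -0.02 0 0 0;0 0 0 0 0 0' 0.05 20
python3 -c "
from h import *
print(delta(*bw('sr'),.13,-.411))"
```

```text
time: 5.17
tool_pos: [0.4587, 0.2097, 0.1412]
orientation: [0.979, -0.204, 0.004, -0.002]
force: [0.5, 0.7, 0.4]
grip_width: 0.0499
grasp_force: 0.0
(array([0.1228, 0.1731, 0.011 ]), array([-0.0064, -0.0068, -0.0003]))
```

```bash
python3 nudge.py '0.0205 0.0288 0 -0.006 -0.007 0;0.0205 0.0288 0 0 0 0;0.0205 0.0288 0 0 0 0;0.0205 0.0288 0 0 0 0;0.0205 0.0288 0 0 0 0;0.0203 0.0288 0 0 0 0;0 0 0 0 0 0;0 0 0 0 0 0'
python3 - <<'E'
from h import *
print(delta(*bw('sr'),.066,-.411))
c,M=cam('wrist');i=viewer.get_image('wrist');cv2.imwrite('pics/w3.png',i[:,:,::-1])
h=cv2.cvtColor(i,cv2.COLOR_RGB2HSV);y=cv2.inRange(h,(12,130,110),(24,255,255))
n,l,s,ce=cv2.connectedComponentsWithStats(y)
print([(ce[k].round(1).tolist(),s[k].tolist(),ray(c,M,*ce[k],.076).round(4).tolist()) for k in range(1,n) if s[k,4]>40])
E
```

```text
time: 5.83
tool_pos: [0.499, -0.0002, 0.1355]
orientation: [0.979, -0.206, -0.005, 0.002]
force: [-1.0, -0.7, 0.0]
grip_width: 0.0498
grasp_force: 0.0
(array([ 0.0026, -0.0037,  0.0694]), array([ 0.0058,  0.008 , -0.0039]))
[([255.1, 205.1], [248, 198, 15, 15, 179], [0.5025, 0.0018]), ([346.7, 267.0], [342, 246, 9, 45, 172], [0.4176, -0.0483]), ([173.7, 274.7], [172, 257, 7, 35, 109], [0.4726, 0.0939])]
```

```bash
python3 nudge.py '0.0015 -0.003 0.014 0 0 0;0 0 0.014 0 0 0;0 0 0.014 0 0 0;0 0 0.014 0 0 0;0 0 0.012 0 0 0;0 0 0 0 0 0;0 0 0 0 0 0'
python3 nudge.py '0 0 0 0 0 0;0 0 0 0 0 0;0 0 0 0 0 0;0 0 0 0 0 0;0 0 0 0 0 0' 0.028 20
python3 nudge.py '0 0 0 0 0 -0.08;0 0 0 0 0 -0.08;0 0 0 0 0 -0.08;0 0 0 0 0 -0.08;0 0 0 0 0 0;0 0 0 0 0 0'
python3 nudge.py '0 0 0 0 0 0;0 0 0 0 0 0;0 0 -0.02 0 0 0;0 0 -0.03 0 0 0;0 0 -0.02 0 0 0;0 0 0 0 0 0' 0.05 20
python3 -c "
from h import *
print(delta(*(bw('vial')),.2,.229))"
```

```text
time: 6.47
tool_pos: [0.5006, 0.0038, 0.0676]
orientation: [0.979, -0.204, -0.005, 0.002]
force: [-0.2, -0.2, 0.2]
grip_width: 0.0501
grasp_force: 0.0
time: 6.88
tool_pos: [0.5022, 0.0027, 0.0694]
orientation: [0.979, -0.204, -0.003, 0.002]
force: [0.6, 0.3, 1.2]
grip_width: 0.034
grasp_force: 20.0
time: 7.38
tool_pos: [0.5021, 0.0026, 0.0693]
orientation: [0.999, -0.047, -0.003, 0.002]
force: [-0.2, 0.9, 4.4]
grip_width: 0.0335
grasp_force: 20.0
time: 7.88
tool_pos: [0.5048, 0.0026, 0.1431]
orientation: [0.999, -0.046, 0.0, 0.002]
force: [0.6, -0.1, 1.5]
grip_width: 0.0497
grasp_force: 0.0
(array([ 0.0928, -0.2446, -0.0579]), array([ 0.004 ,  0.0004, -0.3214]))
```

```bash
python3 nudge.py '0.0133 -0.035 0 0 0 0;0.0133 -0.035 0 0 0 0;0.0133 -0.035 0 0 0 0;0.0133 -0.035 0 0 0 0;0.0133 -0.035 0 0 0 0;0.0133 -0.035 0 0 0 0;0.0133 -0.035 0 0 0 -0.107;0 0 0 0 0 -0.107;0 0 0 0 0 -0.107;0 0 0 0 0 0'
cat >> h.py <<'E'
def bubble(save=None,h=.054):
    c,M=cam('wrist');i=viewer.get_image('wrist');g=green(i);ce,r,s=blob(g)
    m=np.zeros(g.shape,np.uint8);cv2.circle(m,tuple(int(v) for v in ce.round()),int(r*.9),1,-1)
    hs=cv2.cvtColor(i,cv2.COLOR_RGB2HSV);b=(m>0)&(hs[:,:,1]<110)&(hs[:,:,2]>140)
    n,l,st,cc=cv2.connectedComponentsWithStats(b.astype(np.uint8));k=1+np.argmax(st[1:,4])
    dk=(m>0)&(hs[:,:,2]<110);ys,xs=np.nonzero(dk)
    gc=ray(c,M,*ce,h);bb=ray(c,M,*cc[k],h);rc=ray(c,M,(xs.min()+xs.max())/2,(ys.min()+ys.max())/2,h)
    Rm=np.array([[np.cos(A),np.sin(A)],[-np.sin(A),np.cos(A)]])
    print('glass',gc.round(4),r,'exp',bw('vial').round(4),'bub area',st[k,4],'off(glass)mm',(Rm@(bb-gc)*1e3).round(2),'off(ring)',(Rm@(bb-rc)*1e3).round(2))
    if save:
        x,y=ce.astype(int);cv2.imwrite(save,cv2.resize(i[max(y-30,0):y+30,max(x-30,0):x+30],(500,500),interpolation=cv2.INTER_CUBIC)[:,:,::-1])
E
python3 -c "
from h import *
bubble('pics/b1.png')"
```

```text
time: 8.72
tool_pos: [0.6163, 0.2389, 0.1346]
orientation: [0.993, 0.116, -0.006, 0.001]
force: [-0.5, -0.2, -0.3]
grip_width: 0.0496
grasp_force: 0.0
glass [0.6202 0.2378] 17.762617111206055 exp [0.6197 0.2378] bub area 63 off(glass)mm [ 1.68 -2.24] off(ring) [ 1.68 -2.61]
```

View pics/b1.png

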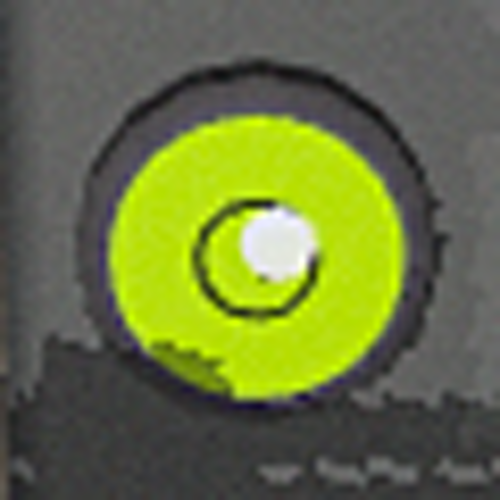

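The bubble is still about 2.5 mm right and 1.6 mm rearward of the ring centre. It may still be drifting, so I'll wait and measure again.

```bash
python3 nudge.py '0 0 0 0 0 0;0 0 0 0 0 0;0 0 0 0 0 0;0 0 0 0 0 0;0 0 0 0 0 0;0 0 0 0 0 0;0 0 0 0 0 0;0 0 0 0 0 0;0 0 0 0 0 0;0 0 0 0 0 0' >/dev/null
python3 -c "
from h import *
bubble()"
python3 nudge.py '0 0 0 0 0 0;0 0 0 0 0 0;0 0 0 0 0 0;0 0 0 0 0 0;0 0 0 0 0 0;0 0 0 0 0 0' >/dev/null
python3 -c "
from h import *
bubble()"
```

```text
glass [0.6207 0.2381] 17.614715576171875 exp [0.6197 0.2378] bub area 61 off(glass)mm [ 1.04 -2.2 ] off(ring) [ 1.36 -2.22]
glass [0.6209 0.2381] 17.614112854003906 exp [0.6197 0.2378] bub area 63 off(glass)mm [ 1.04 -2.13] off(ring) [ 1.45 -2.14]
```

```bash
python3 -c "
from h import *
print(delta(*bw('sl'),.135,.229))"
```

```text
(array([-0.1656, -0.0059,  0.0032]), array([0.0012, 0.0085, 0.0005]))
```

```bash
python3 nudge.py '-0.033 -0.001 0.001 0 0.005 0;-0.033 -0.001 0 0 0 0;-0.033 -0.001 0 0 0 0;-0.033 -0.001 0 0 0 0;-0.033 -0.001 0 0 0 0;0 0 0 0 0 0;0 0 0 0 0 0'
python3 - <<'E'
from h import *
print(delta(*bw('sl'),.067,.229))
c,M=cam('wrist');i=viewer.get_image('wrist')
h=cv2.cvtColor(i,cv2.COLOR_RGB2HSV);y=cv2.inRange(h,(12,130,110),(24,255,255))
n,l,s,ce=cv2.connectedComponentsWithStats(y)
for k in range(1,n):
  if s[k,4]>90 and s[k,3]<20:
    u,v=ce[k];print(ce[k],ray(c,M,u,v,.076))
    ys,xs=np.nonzero((h[:,:,1]<60)&(h[:,:,2]>130));d=np.hypot(xs-u,ys-v);q=(d>8)&(d<17)
    w=np.array([ray(c,M,a,b,.074) for a,b in zip(xs[q],ys[q])]).reshape(-1,2)
    if len(w): m=w.mean(0)-ray(c,M,u,v,.076);print('mark cw from balance +x',np.degrees(A-np.arctan2(m[1],m[0])),q.sum())
E
```

```text
time: 10.78
tool_pos: [0.454, 0.2056, 0.1364]
orientation: [0.993, 0.115, -0.001, 0.001]
force: [0.8, 0.3, 1.1]
grip_width: 0.0498
grasp_force: 0.0
(array([ 0.0009, -0.0009,  0.0694]), array([0.0012, 0.0031, 0.0009]))
[258.61170213 204.92021277] [0.45574634 0.2072921 ]
mark cw from balance +x 132.32545284025088 25
[505.58536585 205.93495935] [0.50109046 0.00865429]
mark cw from balance +x 161.34889058936167 45
```

```bash
python3 nudge.py '0.001 -0.001 0.014 0 0 0;0 0 0.014 0 0 0;0 0 0.014 0 0 0;0 0 0.014 0 0 0;0 0 0.012 0 0 0;0 0 0 0 0 0;0 0 0 0 0 0'
python3 nudge.py '0 0 0 0 0 0;0 0 0 0 0 0;0 0 0 0 0 0;0 0 0 0 0 0;0 0 0 0 0 0' 0.028 20
python3 nudge.py '0 0 0 0 0 0.07;0 0 0 0 0 0.07;0 0 0 0 0 0.07;0 0 0 0 0 0.07;0 0 0 0 0 0;0 0 0 0 0 0'
python3 nudge.py '0 0 0 0 0 0;0 0 0 0 0 0;0 0 -0.02 0 0 0;0 0 -0.03 0 0 0;0 0 -0.02 0 0 0;0 0 0 0 0 0' 0.05 20
python3 -c "
from h import *
print(delta(*bw('sr'),.14,-.05))"
```

```text
time: 11.42
tool_pos: [0.4563, 0.2068, 0.0681]
orientation: [0.993, 0.114, -0.002, 0.001]
force: [-0.7, 0.1, 0.2]
grip_width: 0.0501
grasp_force: 0.0
time: 11.83
tool_pos: [0.4565, 0.2075, 0.0696]
orientation: [0.993, 0.114, -0.001, 0.0]
force: [1.0, 3.1, 2.0]
grip_width: 0.0335
grasp_force: 20.0
time: 12.33
tool_pos: [0.4566, 0.2071, 0.0695]
orientation: [1.0, -0.024, -0.001, 0.001]
force: [0.2, 1.8, 2.9]
grip_width: 0.0335
grasp_force: 20.0
time: 12.83
tool_pos: [0.4585, 0.2076, 0.1431]
orientation: [1.0, -0.025, 0.002, -0.0]
force: [0.8, 0.5, 1.0]
grip_width: 0.0498
grasp_force: 0.0
(array([0.0538, 0.2032, 0.0033]), array([-0.0001, -0.0041,  0.0003]))
```

```bash
python3 nudge.py '0.0089 0.0339 0 0 -0.004 0;0.0089 0.0339 0 0 0 0;0.0089 0.0339 0 0 0 0;0.0089 0.0339 0 0 0 0;0.0089 0.0339 0 0 0 0;0.0089 0.0339 0 0 0 0;0 0 0 0 0 0;0 0 0 0 0 0'
python3 -c "
from h import *
print(delta(*bw('sr'),.068,-.05))"
```

```text
time: 13.5
tool_pos: [0.4983, -0.0003, 0.1373]
orientation: [1.0, -0.027, -0.005, 0.001]
force: [-0.9, 1.3, -0.3]
grip_width: 0.0502
grasp_force: 0.0
(array([ 0.0044, -0.0027,  0.0693]), array([ 0.002 ,  0.0096, -0.0037]))
```

```bash
python3 nudge.py '0.002 -0.002 0.014 0 0.005 0;0 0 0.014 0 0 0;0 0 0.014 0 0 0;0 0 0.014 0 0 0;0 0 0.012 0 0 0;0 0 0 0 0 0;0 0 0 0 0 0'
python3 nudge.py '0 0 0 0 0 0;0 0 0 0 0 0;0 0 0 0 0 0;0 0 0 0 0 0;0 0 0 0 0 0' 0.028 20
python3 nudge.py '0 0 0 0 0 -0.06;0 0 0 0 0 -0.06;0 0 0 0 0 -0.06;0 0 0 0 0 -0.06;0 0 0 0 0 0;0 0 0 0 0 0'
python3 nudge.py '0 0 0 0 0 0;0 0 0 0 0 0;0 0 -0.02 0 0 0;0 0 -0.03 0 0 0;0 0 -0.02 0 0 0;0 0 0 0 0 0' 0.05 20
python3 -c "
from h import *
print(delta(*bw('vial'),.14,.19))"
```

```text
time: 14.08
tool_pos: [0.4999, 0.0037, 0.0695]
orientation: [1.0, -0.025, -0.002, 0.001]
force: [0.3, -0.0, 0.4]
grip_width: 0.0498
grasp_force: 0.0
time: 14.5
tool_pos: [0.5017, 0.0027, 0.0716]
orientation: [1.0, -0.025, -0.0, 0.001]
force: [-0.1, -0.3, 2.3]
grip_width: 0.0335
grasp_force: 20.0
time: 15.0
tool_pos: [0.5017, 0.0026, 0.0715]
orientation: [0.996, 0.094, -0.0, 0.001]
force: [0.3, 0.1, 4.4]
grip_width: 0.0335
grasp_force: 20.0
time: 15.5
tool_pos: [0.5039, 0.0029, 0.1452]
orientation: [0.996, 0.094, 0.003, 0.002]
force: [0.8, -0.1, 0.4]
grip_width: 0.0499
grasp_force: 0.0
(array([ 0.1579, -0.209 ,  0.0053]), array([ 0.0035, -0.0052, -0.0011]))
```

```bash
python3 nudge.py '0.0225 -0.03 0 0 -0.005 0;0.0225 -0.03 0 0 0 0;0.0225 -0.03 0 0 0 0;0.0225 -0.03 0 0 0 0;0.0225 -0.03 0 0 0 0;0.0225 -0.03 0 0 0 0;0.0225 -0.03 0 0 0 0;0 0 0 0 0 0;0 0 0 0 0 0;0 0 0 0 0 0' | head -2
python3 nudge.py '0 0 0 0 0 0;0 0 0 0 0 0;0 0 0 0 0 0;0 0 0 0 0 0;0 0 0 0 0 0;0 0 0 0 0 0;0 0 0 0 0 0;0 0 0 0 0 0;0 0 0 0 0 0;0 0 0 0 0 0' >/dev/null
python3 -c "
from h import *
bubble('pics/b2.png')"
python3 nudge.py '0 0 0 0 0 0;0 0 0 0 0 0;0 0 0 0 0 0;0 0 0 0 0 0' >/dev/null
python3 -c "
from h import *
bubble()"
```

```text
time: 16.33
tool_pos: [0.6152, 0.2386, 0.1375]
glass [0.6206 0.238 ] 17.359886169433594 exp [0.6197 0.2378] bub area 61 off(glass)mm [ 1.05 -1.11] off(ring) [ 1.68 -1.2 ]
glass [0.6204 0.238 ] 17.46434783935547 exp [0.6197 0.2378] bub area 60 off(glass)mm [ 1.26 -1.14] off(ring) [ 1.74 -1.16]
```

View pics/b2.png

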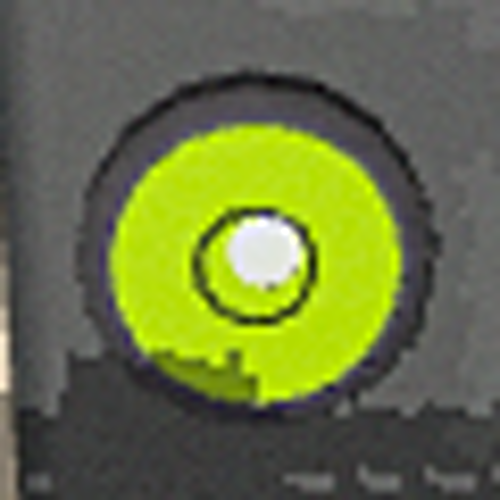

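The bubble is now inside the ring but off centre, +1.6 mm rearward and 1.1 mm right. The roll response was half of what I predicted and the pitch did not change, which fits all four rubber feet now bearing. The remaining correction is about +0.6 rad on the left screw alone.

```bash
python3 -c "
from h import *
print(delta(*bw('sl'),.137,.19))"
python3 nudge.py '-0.033 -0.001 0 0 0.005 0;-0.033 -0.001 0 0 0 0;-0.033 -0.001 0 0 0 0;-0.033 -0.001 0 0 0 0;-0.033 -0.001 0 0 0 0;0 0 0 0 0 0;0 0 0 0 0 0' | head -2
python3 -c "
from h import *
print(delta(*bw('sl'),.068,.19))"
```

```text
(array([-0.1649,  0.0014,  0.0035]), array([ 0.0015,  0.0074, -0.0005]))
time: 18.18
tool_pos: [0.452, 0.2126, 0.1396]
(array([0.0015, 0.0064, 0.0716]), array([0.0016, 0.0021, 0.0001]))
```

```bash
python3 nudge.py '0.0015 0.0064 0.014 0 0 0;0 0 0.014 0 0 0;0 0 0.014 0 0 0;0 0 0.014 0 0 0;0 0 0.014 0 0 0;0 0 0 0 0 0;0 0 0 0 0 0'
python3 nudge.py '0 0 0 0 0 0;0 0 0 0 0 0;0 0 0 0 0 0;0 0 0 0 0 0;0 0 0 0 0 0' 0.028 20
python3 nudge.py '0 0 0 0 0 0.075;0 0 0 0 0 0.075;0 0 0 0 0 0.075;0 0 0 0 0 0.075;0 0 0 0 0 0.075;0 0 0 0 0 0.075;0 0 0 0 0 0.075;0 0 0 0 0 0.075;0 0 0 0 0 0;0 0 0 0 0 0'
python3 nudge.py '0 0 0 0 0 0;0 0 0 0 0 0;0 0 -0.02 0 0 0;0 0 -0.03 0 0 0;0 0 -0.02 0 0 0;0 0 0 0 0 0' 0.05 20
python3 -c "
from h import *
print(delta(*bw('vial'),.14,-.41))"
```

```text
time: 18.77
tool_pos: [0.4565, 0.2066, 0.0695]
orientation: [0.996, 0.094, -0.002, 0.001]
force: [0.8, -0.3, -0.1]
grip_width: 0.0501
grasp_force: 0.0
time: 19.18
tool_pos: [0.4567, 0.2074, 0.071]
orientation: [0.996, 0.095, 0.0, 0.0]
force: [1.2, 2.5, 2.0]
grip_width: 0.0338
grasp_force: 20.0
time: 20.02
tool_pos: [0.4566, 0.2066, 0.0707]
orientation: [0.979, -0.203, 0.0, 0.001]
force: [0.3, -1.0, 4.5]
grip_width: 0.0335
grasp_force: 20.0
time: 20.52
tool_pos: [0.4584, 0.2077, 0.1443]
orientation: [0.979, -0.203, 0.002, -0.001]
force: [0.5, 0.8, 1.2]
grip_width: 0.05
grasp_force: 0.0
(array([ 0.136 , -0.0919,  0.0052]), array([-0.0024, -0.0044,  0.0004]))
```

```bash
python3 nudge.py '0.0272 -0.0184 0.001 0 -0.004 0;0.0272 -0.0184 0 0 0 0;0.0272 -0.0184 0 0 0 0;0.0272 -0.0184 0 0 0 0;0.0272 -0.0184 0 0 0 0;0 0 0 0 0 -0.12;0 0 0 0 0 -0.12;0 0 0 0 0 -0.12;0 0 0 0 0 -0.12;0 0 0 0 0 -0.12' | head -2
python3 nudge.py '0 0 0 0 0 0;0 0 0 0 0 0;0 0 0 0 0 0;0 0 0 0 0 0;0 0 0 0 0 0;0 0 0 0 0 0;0 0 0 0 0 0;0 0 0 0 0 0;0 0 0 0 0 0;0 0 0 0 0 0' >/dev/null
python3 -c "
from h import *
bubble()"
python3 nudge.py '0 0 0 0 0 0;0 0 0 0 0 0;0 0 0 0 0 0;0 0 0 0 0 0' >/dev/null
python3 -c "
from h import *
bubble('pics/b3.png')"
```

```text
time: 21.35
tool_pos: [0.6164, 0.2366, 0.1357]
glass [0.6203 0.2377] 17.585603713989258 exp [0.6197 0.2378] bub area 61 off(glass)mm [0.12 0.16] off(ring) [0.12 0.16]
glass [0.6203 0.2377] 17.585603713989258 exp [0.6197 0.2378] bub area 60 off(glass)mm [0.18 0.19] off(ring) [0.18 0.19]
```

View pics/b3.png

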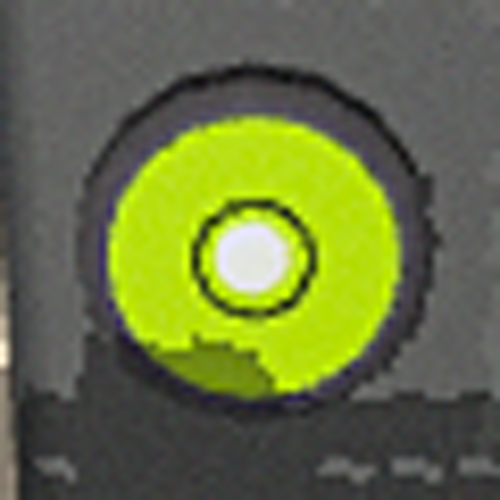

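The bubble is centred within about 0.3 mm, and step 1 has held with the hand off. Next is the lock knob.

```bash
python3 -c "
from h import *
print(delta(*bw('lock'),.165,.19))"
```

```text
(array([ 0.0101,  0.1953, -0.0272]), array([-0.0007,  0.0058, -0.0005]))
```

Also turning the tool back 0.24 rad so that the wrist has room for the clockwise turn.

```bash
python3 nudge.py '0 0 -0.027 0 0.003 0;0.0017 0.0326 0 0 0 0;0.0017 0.0326 0 0 0 0;0.0017 0.0326 0 0 0 0;0.0017 0.0326 0 0 0 0;0.0017 0.0326 0 0 0 0;0.0017 0.0326 0 0 0 0;0 0 0 0 0 -0.12;0 0 0 0 0 -0.12;0 0 0 0 0 0' 0.046 20
python3 nudge.py '0 0 0 0 0 0;0 0 0 0 0 0' >/dev/null
python3 - <<'E'
from h import *
print(delta(*bw('lock'),.109,.43))
c,M=cam('wrist');i=viewer.get_image('wrist');cv2.imwrite('pics/w4.png',i[:,:,::-1])
r=blob(red(i));print(r,ray(c,M,*r[0],.114),proj(c,M,[*bw('lock'),.114]),bw('lock'))
bubble()
E
```

```text
time: 23.45
tool_pos: [0.6645, 0.0457, 0.1648]
orientation: [0.977, 0.213, -0.001, -0.0]
force: [0.2, 0.1, 0.4]
grip_width: 0.046
grasp_force: 0.0
(array([0.0001, 0.0001, 0.0558]), array([-0.0014,  0.0026, -0.0026]))
(array([260.99432373, 208.14164734]), 17.59195899963379, array([244, 191,  34,  35, 749], dtype=int32)) [0.66672507 0.04778637] [260.62321109 211.29181975] [0.66421009 0.04696469]
glass [0.6208 0.236 ] 17.81883430480957 exp [0.6197 0.2378] bub area 54 off(glass)mm [0.09 0.39] off(ring) [0.93 0.82]
```

View pics/w4.png

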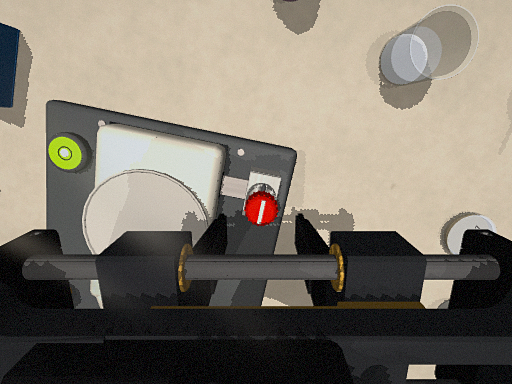

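The knob is between the fingers at (261,208). Descending to grip it.

```bash
python3 nudge.py '0.0015 0 0.014 0 0 0;0 0 0.014 0 0 0;0 0 0.014 0 0 0;0 0 0.013 0 0 0;0 0 0 0 0 0;0 0 0 0 0 0'
python3 nudge.py '0 0 0 0 0 0;0 0 0 0 0 0;0 0 0 0 0 0;0 0 0 0 0 0;0 0 0 0 0 0' 0.022 35
```

```text
time: 24.22
tool_pos: [0.6643, 0.0473, 0.1073]
orientation: [0.977, 0.213, -0.003, -0.001]
force: [0.3, -0.5, 0.3]
grip_width: 0.046
grasp_force: 0.0
time: 24.63
tool_pos: [0.6661, 0.0476, 0.1109]
orientation: [0.977, 0.213, -0.001, -0.0]
force: [-1.2, 1.5, 1.4]
grip_width: 0.027
grasp_force: 35.0
```

```bash
python3 nudge.py '0 0 -0.004 0 0 0;0 0 -0.004 0 0 0;0 0 -0.0045 0 0 0;0 0 0 0 0 0;0 0 0 0 0 0;0 0 0 0 0 0;0 0 0 0 0 0'
```

```text
time: 25.22
tool_pos: [0.6656, 0.0475, 0.1219]
orientation: [0.977, 0.213, -0.001, -0.001]
force: [4.7, 3.4, -6.4]
grip_width: 0.0272
grasp_force: 35.0
```

```bash
python3 nudge.py '0 0 -0.0015 0 0 0;0 0 0 0 0 0;0 0 0 0 0 0.1;0 0 0 0 0 0.1;0 0 0 0 0 0.1;0 0 0 0 0 0.1;0 0 0 0 0 0;0 0 0 0 0 0'; python3 -c "
from h import *
print(arm.get_obs()['moment'])"
```

```text
time: 25.88
tool_pos: [0.6657, 0.047, 0.1235]
orientation: [1.0, 0.016, -0.001, 0.0]
force: [4.6, 0.1, -7.0]
grip_width: 0.0271
grasp_force: 35.0
[ 0.09207246 -0.88290439 -0.03654924]
```

```bash
python3 nudge.py '0 0 0 0 0 0.1;0 0 0 0 0 0.1;0 0 0 0 0 0.1;0 0 0 0 0 0.1;0 0 0 0 0 0.1;0 0 0 0 0 0.1;0 0 0 0 0 0.055;0 0 0 0 0 0;0 0 0 0 0 0'; python3 -c "
from h import *
print(arm.get_obs()['moment'],delta(0,0,0,.43)[1])"
```

```text
time: 26.63
tool_pos: [0.6654, 0.0462, 0.1236]
orientation: [0.952, -0.306, -0.001, 0.001]
force: [3.9, -3.9, -7.0]
grip_width: 0.0272
grasp_force: 35.0
[-0.4981263  -0.7422568  -0.00988386] [ 0.0021  0.0034 -1.0527]
```

```bash
python3 nudge.py '0 0 0.002 0 0 0;0 0 0.002 0 0 0;0 0 0.0015 0 0 0;0 0 0 0 0 0;0 0 0 0 0 0;0 0 0 0 0 0;0 0 0 0 0 0'; python3 -c "
from h import *
print(arm.get_obs()['moment'],delta(0,0,0,.43)[1])"
```

```text
time: 27.22
tool_pos: [0.6656, 0.0463, 0.1184]
orientation: [0.952, -0.307, -0.001, 0.001]
force: [2.4, -4.7, -5.0]
grip_width: 0.0273
grasp_force: 35.0
[-0.74329802 -0.57791511  0.03921168] [ 0.0021  0.0031 -1.0538]
```

```bash
python3 nudge.py '0 0 0 0 0 0;0 0 0 0 0 0;0 0 0 0 0 0;0 0 0 0 0 0;0 0 -0.02 0 0 0;0 0 -0.03 0 0 0;0 0 0 0 0 0;0 0 0 0 0 0;0 0 0 0 0 0' 0.05
python3 - <<'E'
from h import *
c,M=cam('wrist');i=viewer.get_image('wrist');r=blob(red(i));print(r,ray(c,M,*r[0],.121))
bubble()
s=viewer.get_image('side');x=int(r[0][0]);y=int(r[0][1])
a=cv2.resize(i[y-50:y+40,x-45:x+45],(400,400),interpolation=cv2.INTER_CUBIC);b=cv2.resize(s[140:220,250:330],(400,400),interpolation=cv2.INTER_CUBIC)
cv2.imwrite('pics/l1.png',np.hstack([a,b])[:,:,::-1])
E
```

```text
time: 27.97
tool_pos: [0.6656, 0.0475, 0.1685]
orientation: [0.952, -0.308, -0.001, 0.0]
force: [-0.2, 0.3, -0.7]
grip_width: 0.0501
grasp_force: 0.0
(array([24.86842155, 36.13158035]), 30.836387634277344, array([   0,    7,   53,   59, 2385], dtype=int32)) [0.85667148 0.09986304]Traceback (most recent call last):
  File "<stdin>", line 3, in <module>
  File "h.py", line 31, in bubble
    c,M=cam('wrist');i=viewer.get_image('wrist');g=green(i);ce,r,s=blob(g)
                                                                ~~~~^^^
  File "h.py", line 23, in blob
    n,l,s,ce=cv2.connectedComponentsWithStats(m.astype(np.uint8));k=1+np.argmax(s[1:,4]);ys,xs=np.nonzero(l==k)
                                                                      ~~~~~~~~~^^^^^^^^^
    return _wrapfunc(a, 'argmax', axis=axis, out=out, **kwds)
    return bound(*args, **kwds)
ValueError: attempt to get argmax of an empty sequence
```

```bash
python3 nudge.py '0 0 -0.02 0 0 -0.12;0 0 -0.02 0 0 -0.12;0 0 0 0 0 -0.12;0 0 0 0 0 -0.12;0 0 0 0 0 -0.12;0 0 0 0 0 -0.12;0 0 0 0 0 -0.12;0 -0.035 0 0 0 0;0 -0.035 0 0 0 0;0 0 0 0 0 0'|head -3
python3 nudge.py '0 0 0 0 0 0;0 0 0 0 0 0;0 0 0 0 0 0' >/dev/null
python3 - <<'E'
from h import *
bubble()
c,M=cam('wrist');i=viewer.get_image('wrist');x,y=proj(c,M,[*bw('lock'),.12]).astype(int);print(x,y)
s=viewer.get_image('side')
m=red(i);m[:, :x-30]=0;m[:,x+30:]=0;m[:y-30]=0;m[y+30:]=0;print(blob(m))
a=cv2.resize(i[y-30:y+30,x-30:x+30],(400,400),interpolation=cv2.INTER_CUBIC);b=cv2.resize(s[140:220,250:330],(400,400),interpolation=cv2.INTER_CUBIC)
cv2.imwrite('pics/l1.png',np.hstack([a,b])[:,:,::-1])
E
```

```text
time: 28.9
tool_pos: [0.649, 0.1202, 0.2066]
orientation: [0.994, 0.109, -0.003, -0.002]
glass [0.6202 0.2368] 14.218915939331055 exp [0.6197 0.2378] bub area 36 off(glass)mm [0.35 0.1 ] off(ring) [0.14 0.4 ]
335 199
(array([332.56115723, 197.29136658]), 15.492856979370117, array([318, 182,  31,  31, 574], dtype=int32))
```

View pics/l1.png

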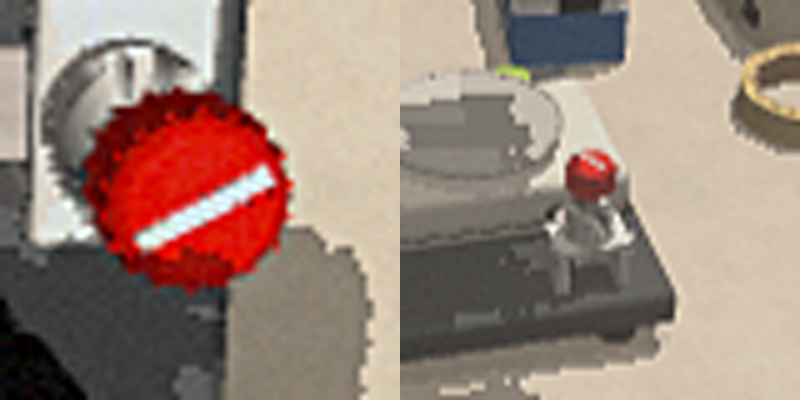

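The bar has turned about 61° clockwise. The knob went down to about 7.5 mm pull with the spring load still on the tool, so the pin is in the notch and not on the collar rim. The bubble is still centred and the hand is clear.

```bash
python3 -c "
from bench import arm, viewer, ticket
print(ticket.job_done())"
```

```text
the job is handed in; nothing more can be done
None
```

I levelled the balance (bubble within about 0.4 mm of the ring centre), turned the lock knob about 60° clockwise and let it drop into the released notch, then handed the job in at about 29 s; no verdict came back. That the knob is in the notch I judged from tool height and spring force. I did not measure the pan coming up or the load on each foot.

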